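# Set the overhang of a label dispenser's peel plate

## Task

Set up the label dispenser for the next job: with the fingertips, push the loose steel peel plate forward along the black bed, under the slack clamp bar, until its bevelled nose overhangs the bed's front edge by 30 mm and sits square to that edge. Only slide the plate, never pick it up or lift it off the bed, and leave the jar, knob, bottles and other things around it where they stand.

Things in the scene. Friction and masses are not known exactly. Their poses are not given: they have to be found in the camera images.
- dispenser: Bench label dispenser, fixed. Origin on the table under the middle of its bed. +x points along the bed to its front edge (the one facing away from the robot), +y to the left, +z up. The bed is a flat black slab 210 x 210 mm, 12 mm thick, its top 70 mm above the table. Side frames and a small control box (right) end below the bed's top.
- clamp_bar (a point): Middle of the top of the slack clamp bar, 50 mm behind the front edge: aluminium, 20 mm wide along x, 170 mm long along y, underside 12 mm and top 24 mm above the bed. It is fixed on two thin studs 70 mm to the left and right of the middle, each with a black hand knob 28 mm across whose top is 48 mm above the bed. The plate slides freely under the bar, between the studs.
- bed_edge (a point): Middle of the top of the bed's front edge, 105 mm ahead of the bed's middle, 70 mm above the table; axes as the dispenser.
- peel_plate: Loose flat stainless steel plate lying on the bed under the clamp bar, 130 mm long (x), 90 mm wide (y), 6 mm thick, about 0.5 kg. Origin at the middle of its underside; +x points to its bevelled nose, which starts 5 to 30 mm behind the bed's front edge, a little askew. Its straight rear edge, 6 mm tall, stays behind the clamp bar, open to the robot's side. Slides with ordinary metal friction, a few N.
- plate_nose (a point): Middle of the lower edge of the plate's nose, 65 mm ahead of the plate's origin. Overhang = how far this point lies ahead (+x) of bed_edge.
- plate_rear (a point): Middle of the lower edge of the plate's rear, 65 mm behind the plate's origin.
- sample_jar: Bystander, leave alone: small white jar, 30 mm across and 36 mm tall, standing on the bed in front of the clamp bar beside the plate. Origin at the middle of its underside.
- spare_knob: Bystander, leave alone: spare black hand knob, 30 mm across and 28 mm tall, standing on the bed in front of the clamp bar on the other side of the plate (jar and knob may be swapped). Origin at the middle of its underside.
- sample_bottle: Bystander, leave alone: white bottle, 60 mm across and 125 mm tall, standing on the table beyond the bed's front edge. Origin at the middle of its underside.
- screwdriver: Bystander, leave alone: screwdriver 180 mm long, lying on the table beside the dispenser. Origin at the middle of its length, on its underside.
- stock_bottle: Bystander, leave alone: white bottle, 72 mm across and 155 mm tall, at the side of the table. Origin at the middle of its underside.
- spray_bottle: Bystander, leave alone: white trigger spray bottle with blue head, 72 mm across and 197 mm tall, at the side of the table. Origin at the middle of its underside.
- label_roll: Bystander, leave alone: roll of labels lying flat, 116 mm across and 60 mm tall, at the side of the table. Origin at the middle of its underside.
- jug: Bystander, leave alone: clear plastic jug with a handle, 110 mm across and 140 mm tall, at the side of the table. Origin at the middle of its underside.
Mind the look-alikes: they are no part of the job. What is meant by the peel_plate is not pink, and is the larger of those in its own colour.

How it is judged:
By the outcome, as a careful person would: the job done as asked, in the order asked, and still so for the second after the job is handed in, with the robot touching nothing.
It also fails if it takes over 38 s, if anything falls off the work surface, if the arm or the gripper's body presses on something with over 40 N, if the wrist force passes 120 N, or if a joint passes its speed limit or range.

## Robot

A 6-joint arm with a two-finger parallel gripper is mounted at the origin on the work surface. World frame = base frame: x ahead of the robot, y to its left, z up, the work surface at z = 0. Lengths are in m, angles in rad, forces in N, time in s.
With the tool pointing down it reaches from about 0.3 to 0.875 m from the base axis. Payload 6.4 kg.
Tool frame: the origin (TCP) lies midway between the tips of the shut fingers; the grasp point (between the pads) lies 19 mm behind it; z points along the fingers, y is the direction in which the jaws open and shut (so a half turn about z gives the same grasp; the last joint's range is limited). The gripper opens to 85 mm and grips with 20 to 120 N. Pads are 22 mm wide; open, the fingers measure 114 mm over their backs; the gripper's body (76 mm by 85 mm) begins 54 mm behind the grasp point. The pads swing forward as they close: fully open they stand 13 mm farther back than shut.
Start: joints at [0.925, 0.181, 1.607, -0, 1.354, -0.206], TCP at [0.245, 0.52, 0.231] pointing down, gripper open.
Joint ranges: [-2.99, 2.99], [-0.89, 2.07], [0.3, 2.58], [-1.14, 4.28], [0, 2.63], [-3.12, 3.12]. Speed limits (rad/s): [2.57, 2.57, 3.01, 3.14, 3.14, 3.14].

## Interface

Orientations are given as a unit quaternion [w, x, y, z].
In Python, from bench import ctrl, optics, ticket gives the robot as it stands. The module is installed in compiled form; this text tells all that it offers.
- The arm moves only by the tool step_arm, never from a script. Its argument "targets" is text: rows parted by semicolons, each of 6 numbers parted by spaces: the shift along the tool's x, y, z in mm, then the turn, a rotation vector about the tool's x, y, z in rad. In form: dx dy dz rx ry rz; .... A call has 1 to 8 rows; each row is the pose to reach, as a shift and turn from the pose commanded when the call began, along the tool's axes at that moment; what a row does not reach only later rows make up. A row lasts 1/8 s, in which the tool goes at most 62.5 mm and 10.7 degrees, less where a joint would pass 70% of its speed; a pose out of reach is approached as far as the arm can. A call with a gripper value outside its range is refused whole. "grip" is the opening in per cent of the stroke, from 0 (shut) to 100 (fully open), set as the call begins (left out, the last holds). The fingers move at their own pace and stop on an object; the grip force is fixed at half the most. Time passes only in rows, so rows that repeat a pose let the fingers close. It gives the time, the measured TCP pose, the force and the opening at its end, in the units of the state.
- ctrl.get_obs(): the state, without advancing time (a new reading comes with each control period).
- optics.camera(name): name is "scene" or "top" or "wrist"; returns a dict with "image" (480x640x3 uint8, red, green, blue), "mtx" (3x3 intrinsics, pixels), "xyz" and "orientation" of the camera in the world. Camera axes: x right, y up, looking along -z (the intrinsics and any distortion apply to the point x, -y, -z); pixel columns grow to the right and rows downward; lengths in m; the calibration is good to about 2 mm. A picture is of the moment at which its call begins. There is no depth.
- ticket.hand_in(): hands the job in, once; it reports no verdict.
The state is a dict: "time_s": time; "q": joint angles; "dq": joint speeds; "joint_efforts": joint torques, N m; "eef_pos": TCP position; "eef_rot": TCP orientation; "wrist_force": force on the tool from outside, world axes, zero at the start; "torque": the same for the moment, N m; "opening": opening from 0.0 (shut) to 1.0 (fully open).
Only numpy, scipy, OpenCV 4.12 (cv2) and the standard library are available. Lean on these libraries where they do the work, as an engineer would, in place of code of your own. Each camera call takes 0.05 s, during which the arm holds its last target.

## Working session

There is one attempt and no reset: what is moved stays moved. The work goes in short steps, Python scripts to look and compute and a tool call to move; the robot and the scene stay as the last step left them, time stands still between calls to the robot, and variables do not carry over. Pictures are saved under pics/ and viewed, and the job is handed in when it is done.

Besides the shell and the picture viewer there is one more tool, called after ">>>" as name(argument=value, ...), one argument or row to a line, values as JSON. step_arm: Moves the arm, as the interface text tells. Its arguments: {"type":"object","properties":{"targets":{"type":"string"},"grip":{"type":"number"}},"required":["targets"]}

```bash
mkdir -p pics; cat > h.py <<'E'
import numpy as np, cv2
from scipy.spatial.transform import Rotation as R
from bench import ctrl, optics, ticket
def rot(q): return R.from_quat([q[1],q[2],q[3],q[0]]).as_matrix()
def snap(n,f):
    c=optics.camera(n); cv2.imwrite(f,c["image"][:,:,::-1]); np.savez(f+'.npz',im=c["image"],K=c["mtx"],t=c["xyz"],q=c["orientation"]); print(n,c.keys(),np.round(c["xyz"],3),np.round(c["orientation"],3)); return c
class Cam:
    def __init__(s,f):
        d=np.load(f+'.npz'); s.im=d['im'];s.K=d['K'];s.t=d['t'];s.Rm=rot(d['q'])
    def plane(s,u,v,z):
        r=np.linalg.inv(s.K)@np.array([u,v,1.]); r=s.Rm@np.array([r[0],-r[1],-r[2]])
        return s.t+r*(z-s.t[2])/r[2]
    def proj(s,p):
        c=s.Rm.T@(np.array(p)-s.t); c=s.K@np.array([c[0],-c[1],-c[2]]); return c[:2]/c[2]
E
python3 - <<'E'
from h import *
for n in("scene","top","wrist"): c=snap(n,f'pics/{n}0.png')
print(c["mtx"]); print(ctrl.get_obs())
E
```

```text
scene dict_keys(['image', 'mtx', 'xyz', 'orientation']) [ 1.09  -0.493  1.255] [0.873 0.249 0.109 0.406]
top dict_keys(['image', 'mtx', 'xyz', 'orientation']) [0.349 0.005 1.327] [ 0.706  0.049 -0.056 -0.704]
wrist dict_keys(['image', 'mtx', 'xyz', 'orientation']) [0.175 0.553 0.372] [ 0.834 -0.132 -0.083  0.529]
[[427.9808723    0.         322.86184364]
 [  0.         427.9808723  231.07975051]
 [  0.           0.           1.        ]]
{'time_s': 0.15, 'q': array([ 9.24697759e-01,  1.81378563e-01,  1.60776135e+00,  6.62515535e-06,
        1.35380512e+00, -2.06305602e-01]), 'dq': array([-0.00088714, -0.00369776, -0.00293188, -0.0013191 ,  0.00046549,
       -0.00232726]), 'joint_efforts': array([ 1.80195595e-03, -4.45267546e+01, -3.51689887e+01, -6.99348061e-05,
        5.85671209e-03,  1.79288691e-04]), 'eef_pos': array([0.24453644, 0.51995012, 0.23059471]), 'eef_rot': array([-2.82491706e-04,  2.18129248e-01,  9.75919655e-01, -6.14360593e-04]), 'wrist_force': array([0.10697962, 0.08430135, 0.46959684]), 'torque': array([ 0.02922473, -0.00646898,  0.0003849 ]), 'opening': 0.9989639751790952}
```

View pics/scene0.png

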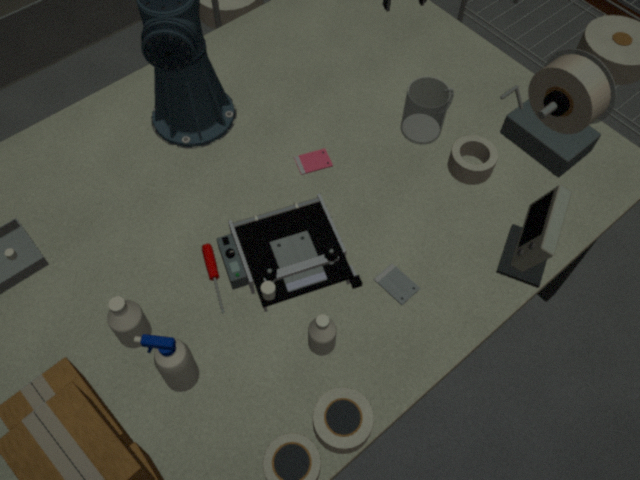

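View pics/top0.png

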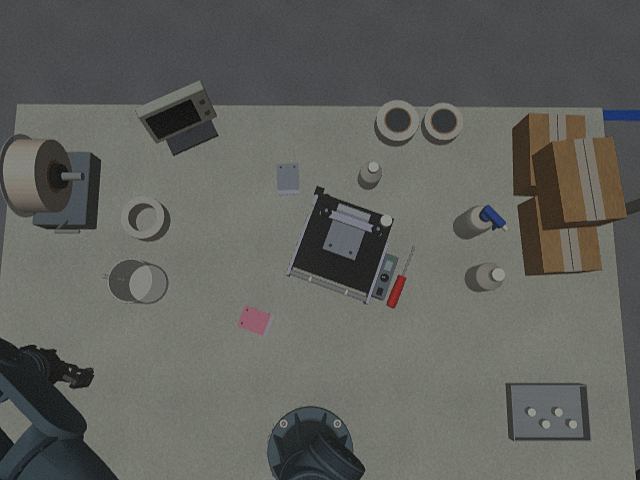

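View pics/wrist0.png

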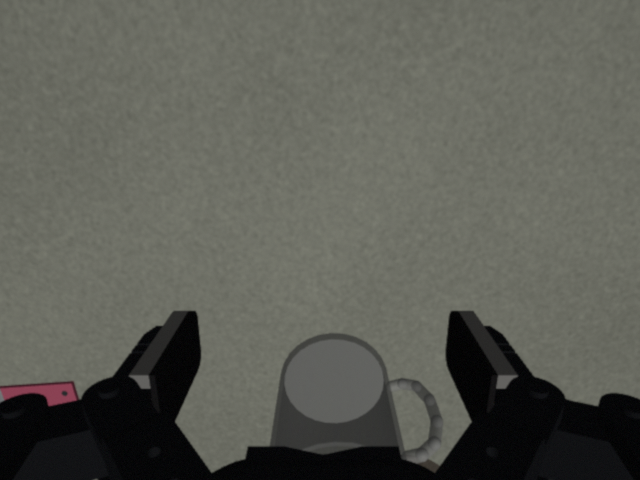

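```bash
python3 - <<'E'
import cv2
a=cv2.imread('pics/top0.png')[175:315,270:420]; cv2.imwrite('pics/topc.png',cv2.resize(a,None,fx=4,fy=4,interpolation=cv2.INTER_CUBIC))
a=cv2.imread('pics/scene0.png')[185:320,200:430]; cv2.imwrite('pics/scenec.png',cv2.resize(a,None,fx=3.4,fy=3.4,interpolation=cv2.INTER_CUBIC))
E
```

```text
(no output)
```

View pics/topc.png

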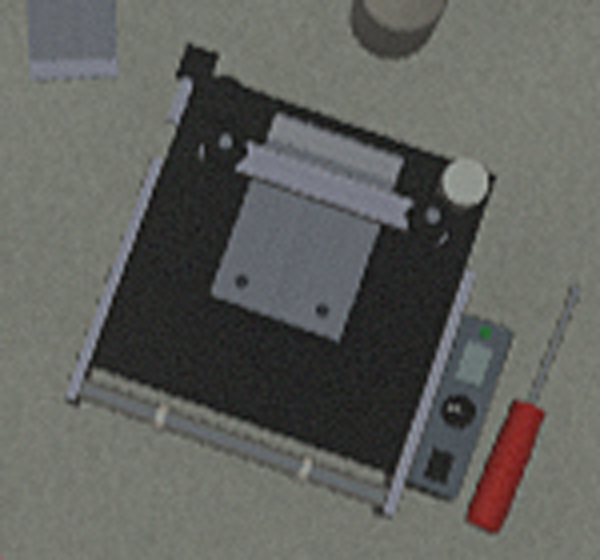

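View pics/scenec.png

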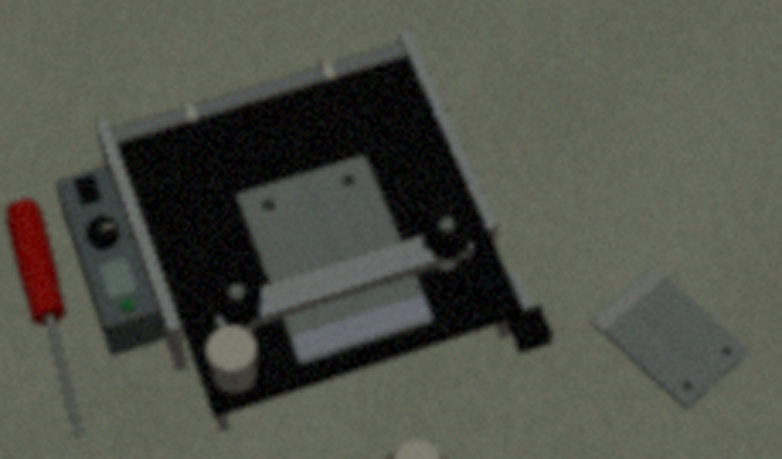

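```bash
python3 - <<'E'
from h import *
c=Cam('pics/top0.png'); s=Cam('pics/scene0.png'); print(c.K[0,0],s.K[0,0])
T=lambda x,y,z:c.plane(270+x/4,175+y/4,z)
S=lambda x,y,z:s.plane(200+x/3.4,185+y/3.4,z)
for n,f,pts,z in [('plate RL,RR top',T,[(212,297),(340,341)],.076),('nose L,R',T,[(275,115),(403,158)],.073),
 ('bed fl,fr,rr,rl',T,[(222,80),(492,176),(390,478),(90,372)],.07),('bar ends',T,[(247,143),(410,228)],.094),('knob tops',T,[(226,141),(432,215)],.118),('jar top',T,[(466,183)],.106),('block',T,[(200,60)],.08),
 ('Splate RR RL',S,[(237,193),(366,155)],.076),('S nose R,L',S,[(298,362),(432,320)],.073),('S bed fr,',S,[(222,411)],.07),('S knobs r l',S,[(236,292),(447,223)],.118),('jar',S,[(232,345)],.106),('block',S,[(530,325)],.08)]:
  P=np.array([f(*p,z) for p in pts]); print(n,np.round(P,4).tolist())
  for a,b in zip(P,P[1:]): print('   len %.4f ang %.1f'%(np.linalg.norm(b-a),np.degrees(np.arctan2(*(b-a)[[1,0]]))))
E
```

```text
483.2050695953534 609.2471130945861
plate RL,RR top [[0.5165, -0.0329, 0.076], [0.4878, -0.1162, 0.076]]
   len 0.0881 ang -109.0
nose L,R [[0.6389, -0.075, 0.073], [0.6101, -0.1596, 0.073]]
   len 0.0894 ang -108.8
bed fl,fr,rr,rl [[0.6634, -0.0399, 0.07], [0.5988, -0.2189, 0.07], [0.3994, -0.1482, 0.07], [0.4678, 0.0466, 0.07]]
   len 0.1903 ang -109.8
   len 0.2116 ang 160.5
   len 0.2064 ang 70.7
bar ends [[0.6153, -0.0553, 0.094], [0.5595, -0.1607, 0.094]]
   len 0.1193 ang -117.9
knob tops [[0.6114, -0.0407, 0.118], [0.5639, -0.1716, 0.118]]
   len 0.1393 ang -110.0
jar top [[0.587, -0.1956, 0.106]]
block [[0.6744, -0.025, 0.08]]
Splate RR RL [[0.4919, -0.1124, 0.076], [0.5239, -0.028, 0.076]]
   len 0.0903 ang 69.2
S nose R,L [[0.6133, -0.1584, 0.073], [0.6452, -0.074, 0.073]]
   len 0.0902 ang 69.3
S bed fr, [[0.6081, -0.2152, 0.07]]
S knobs r l [[0.5692, -0.1704, 0.118], [0.616, -0.0377, 0.118]]
   len 0.1407 ang 70.6
jar [[0.5914, -0.1916, 0.106]]
block [[0.6906, -0.031, 0.08]]
```

```bash
cat >> h.py <<'E'
def delta(tp,yaw_x=None):
    """shift (mm) in tool axes to world point tp; turn to put tool x at heading yaw_x deg, tool straight down"""
    o=ctrl.get_obs(); A=rot(o['eef_rot']); d=A.T@(np.array(tp)-o['eef_pos'])*1000
    out=np.round(d,1)
    rv=None
    if yaw_x is not None:
        a=np.radians(yaw_x); X=np.array([np.cos(a),np.sin(a),0]);Z=np.array([0,0,-1.]);B=np.c_[X,np.cross(Z,X),Z]
        rv=np.round(R.from_matrix(A.T@B).as_rotvec(),4)
    print('t',o['time_s'],'pos',np.round(o['eef_pos'],4),'F',np.round(o['wrist_force'],2),'tau',np.round(o['torque'],3),'open',round(o['opening'],3)); print('shift',out,'turn',rv)
E
python3 - <<'E'
from h import *
c=Cam('pics/wrist0.png'); print(c.Rm.round(2))
ex=np.array([.94,-.342,0]); tp=np.array([.538,-.086,.24])-.10*ex; print(tp); delta(tp,160)
E
```

```text
[[ 0.43 -0.86 -0.28]
 [ 0.9   0.4   0.13]
 [-0.   -0.31  0.95]]
[ 0.444  -0.0518  0.24  ]
t 0.15 pos [0.2445 0.52   0.2306] F [0.11 0.08 0.47] tau [ 0.029 -0.006  0.   ] open 0.999
shift [-423.9 -432.4   -9. ] turn [-0.0013 -0.0003 -0.0907]
```

```bash
python3 - <<'E'
from h import *
ex=np.array([.94,-.342,0]); tp=np.array([.538,-.086,.25])+.02*ex; delta(tp,160)
E
```

```text
t 0.15 pos [0.2445 0.52   0.2306] F [0.11 0.08 0.47] tau [ 0.029 -0.006  0.   ] open 0.999
shift [-543.4 -421.6  -19. ] turn [-0.0013 -0.0003 -0.0907]
```

>>> step_arm(
  targets="-40 -30 -10 0 0 0; -85 -66 -19 0 0 0; -130 -101 -19 0 0 -0.02; -175 -136 -19 0 0 -0.04; -220 -171 -19 0 0 -0.06; -265 -206 -19 0 0 -0.08; -310 -240 -19 0 0 -0.09; -355 -275 -19 0 0 -0.09",
  grip=100,
)

```text
time_s: 1.15
eef_pos: [0.4494, 0.1186, 0.2503]
eef_rot: [0.0, 0.174, 0.985, 0.0]
wrist_force: [1.6, -0.4, -0.2]
opening: 1.002
```

```bash
python3 - <<'E'
from h import *
ex=np.array([.94,-.342,0]); tp=np.array([.538,-.086,.25])+.02*ex; delta(tp,160)
E
```

```text
t 1.15 pos [0.4494 0.1186 0.2503] F [ 1.59 -0.36 -0.17] tau [ 0.012 -0.018 -0.015] open 1.002
shift [-173.3 -161.8    0.3] turn [ 0.0003  0.0003 -0.0007]
```

>>> step_arm(
  targets="-40 -37 0 0 0 0; -80 -74 0 0 0 0; -120 -112 0 0 0 0; -155 -145 0 0 0 0; -174 -162 0 0 0 0; -174 -162 0 0 0 0; -174 -162 0 0 0 0",
)

```text
time_s: 2.02
eef_pos: [0.5563, -0.0907, 0.2499]
eef_rot: [-0.001, 0.174, 0.985, 0.0]
wrist_force: [-0.2, 0.8, -1.0]
opening: 1.004
```

```bash
python3 - <<'E'
from h import *
snap('wrist','pics/wrist1.png'); delta([.557,-.093,.25],160)
E
```

```text
wrist dict_keys(['image', 'mtx', 'xyz', 'orientation']) [ 0.484 -0.064  0.391] [ 0.809 -0.127 -0.089  0.566]
t 2.075 pos [ 0.5564 -0.0904  0.2501] F [0.34 0.6  0.5 ] tau [-0.015  0.016  0.034] open 0.998
shift [-1.5 -2.2  0.1] turn [ 0.0003 -0.0008  0.0001]
```

View pics/wrist1.png

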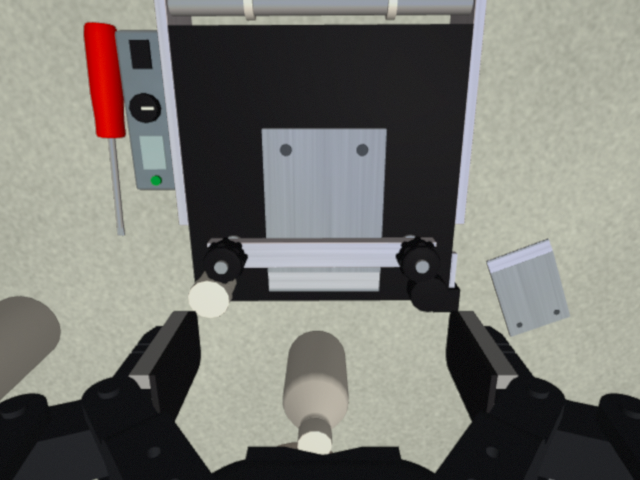

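```bash
cat >> h.py <<'E'
def edge(c,cols,r0,r1,sign):
    """per col, subpixel row of the strongest brightness step (sign +: dark->bright going down); robust line fit"""
    g=cv2.GaussianBlur(c.im.mean(2).astype(np.float32),(5,3),0); P=[]
    for u in cols:
        d=sign*np.diff(g[r0:r1,u]); i=int(d.argmax())
        if 0<i<len(d)-1:
            a,b,e=d[i-1:i+2]; off=.5*(a-e)/(a-2*b+e) if (a-2*b+e) else 0
            P.append((u,r0+i+.5+off))
    P=np.array(P); k=np.ones(len(P),bool)
    for _ in range(4):
        f=np.polyfit(P[k,0],P[k,1],1); r=P[:,1]-np.polyval(f,P[:,0]); k=abs(r)<max(.4,2*r[k].std())
    return f, r[k].std(), k.sum()
def measure(fn,rr,fr,nr,cols_r,cols_n,cols_f,zn=.0705):
    c=Cam(fn); o={}
    for n,cols,(a,b),s,z in [('rear',cols_r,rr,1,.076),('nose',cols_n,nr,-1,zn),('front',cols_f,fr,1,.07)]:
        f,sd,k=edge(c,cols,a,b,s)
        A=c.plane(cols[0],np.polyval(f,cols[0]),z); B=c.plane(cols[-1],np.polyval(f,cols[-1]),z)
        o[n]=(A,B); d=B-A; print(n,np.round(f,4),'sd %.2f n %d'%(sd,k),'heading %.2f'%(np.degrees(np.arctan2(d[1],d[0]))),np.round((A+B)/2,4),'len %.4f'%np.linalg.norm(d))
    A,B=o['front']; d=(B-A)/np.linalg.norm(B-A); ex=np.array([-d[1],d[0],0]);
    if ex[0]<0: ex=-ex
    for n in('nose','rear'): print(n,'x rel front mm',[round(float((p-A)@ex)*1000,2) for p in o[n]])
    return o,ex
E
python3 - <<'E'
from h import *
o,ex=measure('pics/wrist1.png',(115,145),(294,312),(282,297),range(266,384),range(272,377),range(250,400))
c=Cam('pics/wrist1.png')
g=c.im.mean(2).round().astype(int)
print(g[280:308,325]); print(g[285,255:285],g[285,370:390]); print(g[140,255:270],g[140,380:392])
for n,p,z in [('jar',(210,299),.106),('knob r',(221,267),.118),('knob l',(422,267),.118),('rear L',(386.5,129),.076),('rear R',(262,129),.076)]: print(n,c.plane(*p,z).round(4))
E
```

```text
rear [4.000000e-04 1.280165e+02] sd 0.01 n 118 heading 69.94 [ 0.5063 -0.0709  0.076 ] len 0.0841
nose [  0.     290.6692] sd 0.01 n 105 heading 69.95 [ 0.6294 -0.1161  0.0705] len 0.0858
front [-5.700000e-03  3.019798e+02] sd 0.09 n 150 heading 70.31 [ 0.6379 -0.1187  0.07  ] len 0.1240
nose x rel front mm [-9.17, -8.63]
rear x rel front mm [-140.24, -139.69]
[189 192 196 197 198 196 195 192 178 159 133  78  35  25  22  24  25  25
  26  41 102 154 175 174 173 174 176 180]
[ 26  23  23  25  25  26  24  23  24  24  24  23  33  85 164 193 197 196
 196 195 197 196 195 195 196 196 196 194 196 196] [197 197 197 197 197 197 196 193 162  98  40  25  26  26  27  26  27  26
  26  26]
[ 26  28  28  28  26  28  52 130 159 163 163 160 157 156 158] [159 161 162 160 156 134  85  40  32  33  33  32]
jar [ 0.5908 -0.1917  0.106 ]
knob r [ 0.5666 -0.169   0.118 ]
knob l [ 0.6141 -0.0387  0.118 ]
rear L [ 0.5222 -0.0293  0.076 ]
rear R [ 0.4915 -0.1134  0.076 ]
```

```bash
python3 - <<'E'
from h import *
c=Cam('pics/wrist1.png')
for n,cols,r,s,z in [('bedrear',range(180,460),(18,35),-1,.07),('bedrear mid',range(262,380),(18,35),-1,.07),('bar front',range(260,385),(260,275),-1,.094),('bar rear top',range(260,385),(240,252),1,.094),('front l',range(250,320),(294,312),1,.07),('front r',range(330,400),(294,312),1,.07)]:
    f,sd,k=edge(c,cols,*r,s); A,B=[c.plane(u,np.polyval(f,u),z) for u in(cols[0],cols[-1])]; d=B-A
    print(n,f.round(4),round(sd,2),k,'heading %.2f'%np.degrees(np.arctan2(d[1],d[0])),((A+B)/2).round(4))
a=c.im[225:315,180:470]; cv2.imwrite('pics/w1c.png',cv2.resize(a[:,:,::-1],None,fx=2.75,fy=2.75,interpolation=cv2.INTER_CUBIC))
E
```

```text
bedrear [-4.80000e-03  2.57585e+01] 0.11 280 heading 70.22 [ 0.4405 -0.0507  0.07  ]
bedrear mid [-4.20000e-03  2.56601e+01] 0.07 118 heading 70.19 [ 0.4408 -0.05    0.07  ]
bar front [-5.200000e-03  2.680082e+02] 0.1 111 heading 70.27 [ 0.5993 -0.1068  0.094 ]
bar rear top [-2.40000e-03  2.42822e+02] 0.03 125 heading 70.10 [ 0.5812 -0.1002  0.094 ]
front l [-2.500000e-03  3.010987e+02] 0.06 70 heading 70.11 [ 0.6267 -0.1501  0.07  ]
front r [-5.200000e-03  3.017939e+02] 0.08 70 heading 70.28 [ 0.6491 -0.0874  0.07  ]
```

View pics/w1c.png

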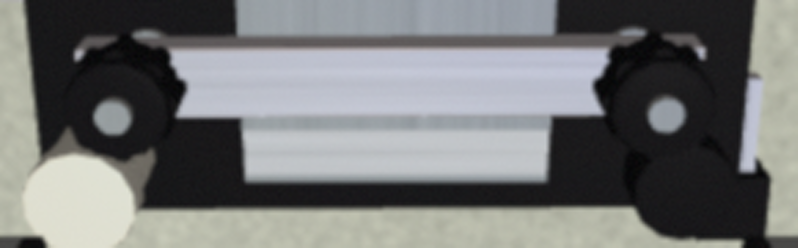

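```bash
python3 - <<'E'
from h import *
delta([.4833,-.0628,.095],160.23)
E
```

```text
t 2.075 pos [ 0.5564 -0.0904  0.2501] F [0.34 0.6  0.5 ] tau [-0.015  0.016  0.034] open 0.998
shift [ 78.    0.9 155.1] turn [ 0.0003 -0.0008 -0.0039]
```

>>> step_arm(
  targets="35 0 0 0 0 -0.004; 78 1 20 0 0 -0.004; 78 1 65 0 0 -0.004; 78 1 110 0 0 -0.004; 78 1 145 0 0 -0.004; 78 1 155 0 0 -0.004; 78 1 155 0 0 -0.004; 78 1 155 0 0 -0.004",
  grip=60,
)

```text
time_s: 3.08
eef_pos: [0.4852, -0.064, 0.097]
eef_rot: [0.001, 0.172, 0.985, -0.0]
wrist_force: [0.1, -0.5, 0.7]
opening: 0.599
```

```bash
python3 - <<'E'
from h import *
snap('wrist','pics/wrist2.png'); delta([.4833,-.0628,.08],160.23)
E
```

```text
wrist dict_keys(['image', 'mtx', 'xyz', 'orientation']) [ 0.412 -0.037  0.238] [ 0.808 -0.128 -0.09   0.568]
t 3.125 pos [ 0.4852 -0.0641  0.097 ] F [-0.16 -0.55  0.75] tau [0.012 0.008 0.024] open 0.598
shift [ 2.3  0.6 17. ] turn [-0.0001  0.0031 -0.0004]
```

View pics/wrist2.png

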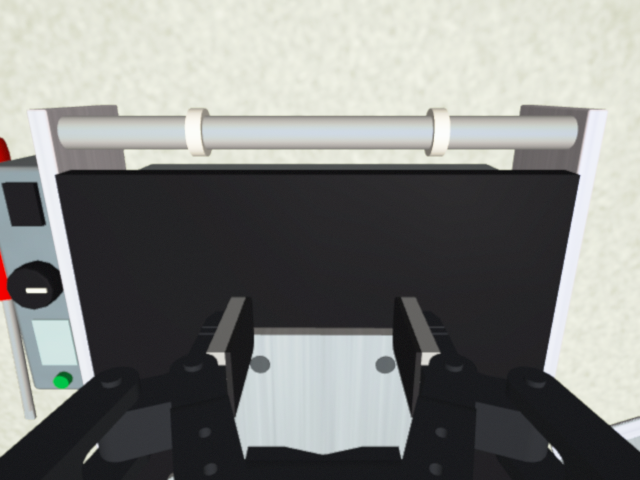

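```bash
python3 - <<'E'
from h import *
c=Cam('pics/wrist2.png'); o=ctrl.get_obs(); A=rot(o['eef_rot'])
for dx in(11,-11):
  for dz in(0,-4,-8): print(dx,dz,[c.proj(o['eef_pos']+A@np.array([dx,y,dz])/1000).round(0) for y in(-25.5,25.5)])
f,sd,k=edge(c,range(265,390),315,345,1); P=[c.plane(u,np.polyval(f,u),.076) for u in(265,390)]; print(f,P,np.degrees(np.arctan2(*(P[1]-P[0])[[1,0]])))
ex=np.array([.9411,-.3382,0]); print('rear ahead of TCP mm',[(p-o['eef_pos'])@ex*1000 for p in P])
E
```

```text
11 0 [array([252., 286.]), array([392., 286.])]
11 -4 [array([250., 291.]), array([394., 291.])]
11 -8 [array([248., 296.]), array([396., 296.])]
-11 0 [array([255., 339.]), array([390., 339.])]
-11 -4 [array([253., 345.]), array([391., 345.])]
-11 -8 [array([251., 351.]), array([393., 351.])]
[3.29765636e-03 3.33546025e+02] [array([ 0.49736779, -0.09482959,  0.076     ]), array([ 0.51587431, -0.044001  ,  0.076     ])] 69.9936133337849
rear ahead of TCP mm [np.float64(21.840883597437944), np.float64(22.06713145333886)]
```

>>> step_arm(
  targets="2 0 12 0 0.003 0; 2 0 24 0 0.003 0; 2 0 24 0 0.003 0; 2 0 25 0 0.003 0; 2 0 26 0 0.003 0",
)

```text
time_s: 3.75
eef_pos: [0.4823, -0.0633, 0.0695]
eef_rot: [-0.001, 0.172, 0.985, 0.0]
wrist_force: [-0.2, -0.5, -0.3]
opening: 0.601
```

```bash
python3 - <<'E'
from h import *
delta([.4833,-.0628,.064],160.23)
E
```

```text
t 3.75 pos [ 0.4823 -0.0633  0.0695] F [-0.24 -0.54 -0.34] tau [0.005 0.065 0.011] open 0.601
shift [-0.8  0.8  5.5] turn [-0.     -0.0025 -0.0008]
```

>>> step_arm(
  targets="0 0 1 0 0 0; 0 0 2 0 0 0; 0 0 3 0 0 0; 0 0 3 0 0 0",
)

```text
time_s: 4.25
eef_pos: [0.4822, -0.0632, 0.0668]
eef_rot: [-0.001, 0.172, 0.985, 0.0]
wrist_force: [-2.7, 1.5, 4.9]
opening: 0.601
```

>>> step_arm(
  targets="0 0 1 0 0 0; 0 0 1 0 0 0",
)

```text
time_s: 4.5
eef_pos: [0.4822, -0.0632, 0.0667]
eef_rot: [-0.002, 0.172, 0.985, 0.0]
wrist_force: [-6.3, 1.4, 14.8]
opening: 0.601
```

>>> step_arm(
  targets="0 0 1 0 0 0; 0 0 1 0 0 0",
)

```text
time_s: 4.75
eef_pos: [0.4822, -0.0632, 0.0666]
eef_rot: [-0.002, 0.172, 0.985, 0.0]
wrist_force: [-10.3, 2.6, 26.3]
opening: 0.603
```

>>> step_arm(
  targets="0 0 -4.5 0 0 0; 0 0 -4.5 0 0 0; 0 0 -4.5 0 0 0",
)

```text
time_s: 5.12
eef_pos: [0.4819, -0.0631, 0.0685]
eef_rot: [-0.002, 0.172, 0.985, 0.0]
wrist_force: [0.2, -0.1, -0.9]
opening: 0.597
```

```bash
python3 - <<'E'
from h import *
snap('wrist','pics/wrist3.png'); delta([.4833,-.0628,.0688],160.23)
c=Cam('pics/wrist3.png'); o=ctrl.get_obs()
f,sd,k=edge(c,range(275,375),315,420,1); print(f,sd,k)
P=[c.plane(u,np.polyval(f,u),.076) for u in(275,375)]
ex=np.array([.9411,-.3382,0]); print('rear ahead of TCP mm',[(p-o['eef_pos'])@ex*1000 for p in P])
E
```

```text
wrist dict_keys(['image', 'mtx', 'xyz', 'orientation']) [ 0.409 -0.037  0.21 ] [ 0.809 -0.126 -0.088  0.568]
t 5.175 pos [ 0.4818 -0.0631  0.0684] F [-0.93 -0.33 -0.59] tau [-0.003  0.011  0.026] open 0.602
shift [-1.3  0.8 -0.4] turn [ 0.     -0.0037 -0.0008]
[2.56911128e-03 3.82970979e+02] 0.043749175423408 100
rear ahead of TCP mm [np.float64(25.254905221476015), np.float64(25.40419221844866)]
```

View pics/wrist3.png

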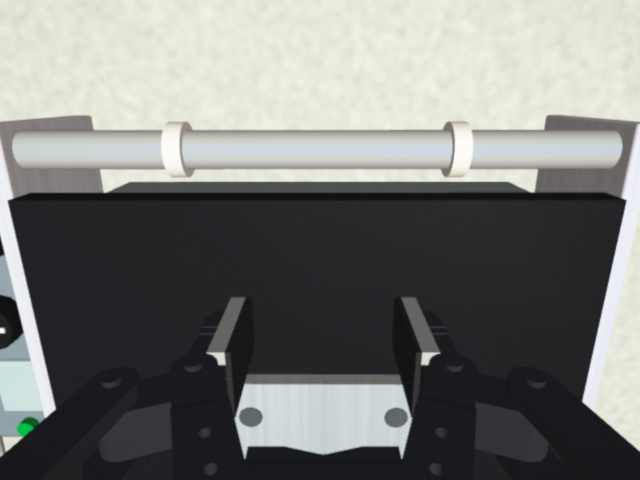

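>>> step_arm(
  targets="-4 0.5 0 0 -0.003 -0.001; -8 0.5 0 0 -0.003 -0.001; -11 0.5 0 0 -0.003 -0.001; -13 0.5 0 0 -0.003 -0.001; -15 0.5 0 0 -0.003 -0.001; -17 0.5 0 0 -0.003 -0.001; -19 0.5 0 0 -0.003 -0.001; -20 0.5 0 0 -0.003 -0.001",
)

```text
time_s: 6.18
eef_pos: [0.4991, -0.0686, 0.0682]
eef_rot: [-0.002, 0.171, 0.985, 0.0]
wrist_force: [-6.7, 2.7, 5.8]
opening: 0.6
```

```bash
python3 - <<'E'
from h import *
delta([.4819,-.0631,.0685],160.23)
E
```

```text
t 6.175 pos [ 0.4991 -0.0686  0.0682] F [-6.74  2.69  5.76] tau [0.333 1.213 0.005] open 0.6
shift [18.  -0.6 -0.2] turn [-0.0001 -0.0049  0.0006]
```

>>> step_arm(
  targets="-2 0 0 0 -0.003 0; -4 0 0 0 -0.003 0; -6 0 0 0 -0.003 0; -8 0 0 0 -0.003 0; -10 0 0 0 -0.003 0; -12 0 0 0 -0.003 0; -14 0 0 0 -0.003 0; -16 0 0 0 -0.003 0",
)

```text
time_s: 7.18
eef_pos: [0.5141, -0.074, 0.0682]
eef_rot: [-0.001, 0.171, 0.985, 0.0]
wrist_force: [-6.9, 2.3, 5.4]
opening: 0.599
```

```bash
python3 - <<'E'
from h import *
delta([.4819,-.0631,.0685],160.23)
snap('wrist','pics/wrist4.png');snap('top','pics/top4.png');snap('scene','pics/scene4.png')
c=Cam('pics/wrist4.png');o=ctrl.get_obs()
f,sd,k=edge(c,range(275,375),315,420,1); print(f,sd,k)
P=[c.plane(u,np.polyval(f,u),.076) for u in(275,375)]
ex=np.array([.9411,-.3382,0]); print('rear ahead of TCP mm',[(p-o['eef_pos'])@ex*1000 for p in P]); print(np.degrees(np.arctan2(*(P[1]-P[0])[[1,0]])))
a=Cam('pics/scene4.png').im[185:320,200:430,::-1]; cv2.imwrite('pics/scene4c.png',cv2.resize(a,None,fx=3.4,fy=3.4,interpolation=cv2.INTER_CUBIC))
E
```

```text
t 7.175 pos [ 0.5141 -0.074   0.0682] F [-6.85  2.33  5.4 ] tau [ 0.362  1.181 -0.06 ] open 0.599
shift [34.  -0.7 -0.2] turn [ 0.     -0.002   0.0006]
wrist dict_keys(['image', 'mtx', 'xyz', 'orientation']) [ 0.441 -0.048  0.21 ] [ 0.808 -0.126 -0.089  0.569]
top dict_keys(['image', 'mtx', 'xyz', 'orientation']) [0.349 0.005 1.327] [ 0.706  0.049 -0.056 -0.704]
scene dict_keys(['image', 'mtx', 'xyz', 'orientation']) [ 1.09  -0.493  1.255] [0.873 0.249 0.109 0.406]
[-2.02754650e-06  3.51483206e+02] 0.008541142437480068 100
rear ahead of TCP mm [np.float64(10.784404123396643), np.float64(10.7677163232625)]
70.25974760218578
```

View pics/wrist4.png

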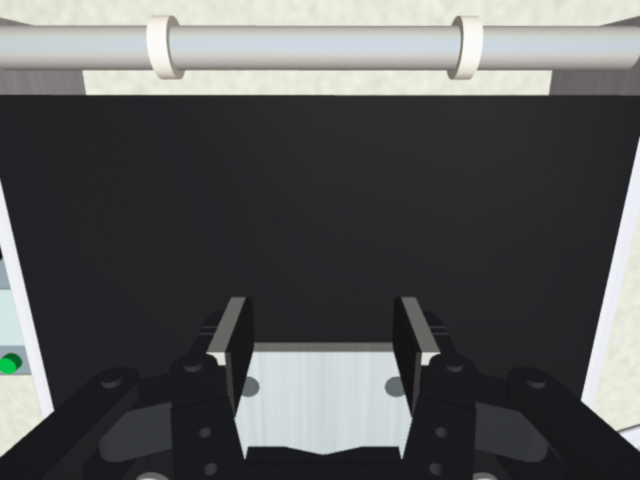

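View pics/scene4c.png

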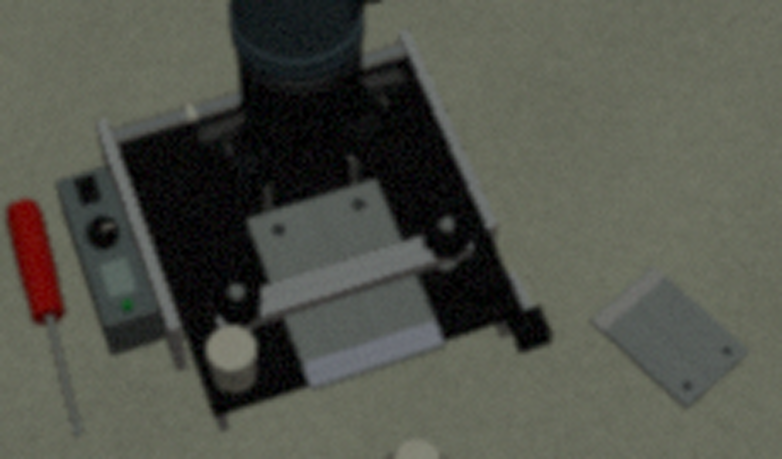

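>>> step_arm(
  targets="-2 0 0 0 0 0; -4 0 0 0 0 0; -6 0 0 0 0 0; -8 0 0 0 0 0; -10 0 0 0 0 0; -12 0 0 0 0 0; -14.5 0 0 0 0 0; -17 0 0 0 0 0",
)

```text
time_s: 8.32
eef_pos: [0.5302, -0.0797, 0.0682]
eef_rot: [-0.001, 0.171, 0.985, 0.0]
wrist_force: [-6.2, 2.4, 4.4]
opening: 0.602
```

>>> step_arm(
  targets="0 0 0 0 0 0; 6 0 0 0 0 0; 12 0 0 0 0 0; 12 0 -40 0 0 0; 12 0 -90 0 0 0; 12 0 -150 0 0 0; -8 0 -190 0 0 0; -28 0 -190 0 0 0",
)

```text
time_s: 9.32
eef_pos: [0.5605, -0.0908, 0.2641]
eef_rot: [0.006, 0.171, 0.985, -0.001]
wrist_force: [-0.3, -0.1, -0.1]
opening: 0.599
```

>>> step_arm(
  targets="-10 0 0 0 0 0; -10 0 0 0 0 0; -10 0 0 0 0 0",
)

```text
time_s: 9.7
eef_pos: [0.5664, -0.0929, 0.2579]
eef_rot: [0.0, 0.172, 0.985, -0.0]
wrist_force: [-0.6, 0.5, 0.5]
opening: 0.599
```

```bash
python3 - <<'E'
from h import *
snap('wrist','pics/wrist5.png'); delta([.5,-.07,.0685],160.23)
E
```

```text
wrist dict_keys(['image', 'mtx', 'xyz', 'orientation']) [ 0.493 -0.066  0.399] [ 0.808 -0.127 -0.09   0.568]
t 9.75 pos [ 0.5665 -0.0929  0.2581] F [-0.92  0.55 -0.53] tau [ 0.027 -0.001 -0.027] open 0.598
shift [ 70.6  -1.  189.5] turn [0.     0.0012 0.0004]
```

View pics/wrist5.png

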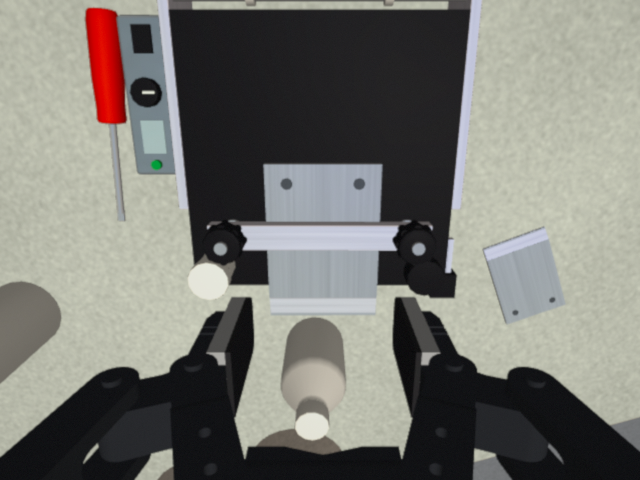

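```bash
python3 - <<'E'
from h import *
c=Cam('pics/wrist5.png'); g=c.im.mean(2).round().astype(int)
print(g[293:325,300],g[293:325,365],g[275:295,250],g[275:295,395])
def seg(n,cols,r,s,z,E=None):
    f,sd,k=edge(c,cols,*r,s); A,B=[c.plane(u,np.polyval(f,u),z) for u in(cols[0],cols[-1])]; d=B-A
    print(n,f.round(4),round(sd,2),k,'heading %.2f'%np.degrees(np.arctan2(d[1],d[0]))); return A,B
ex=np.array([.9411,-.3382,0])
F=seg('frontR',range(236,262),(278,292),1,.07); G=seg('frontL',range(382,404),(278,292),1,.07)
d=G[1]-F[0]; print('front heading',np.degrees(np.arctan2(d[1],d[0])))
N=seg('nose',range(276,374),(307,321),-1,.0705); Rr=seg('rear',range(268,378),(155,173),1,.076); Br=seg('bedrear',range(180,460),(4,20),-1,.07)
for n,S in [('F',F),('G',G),('N',N),('R',Rr),('B',Br)]: print(n,[round(float(p@ex)*1000,2) for p in S])
E
```

```text
[167 167 167 168 170 185 201 206 208 205 204 201 197 200 204 206 206 205
 202 191 174 171 184 196 195 190 185 168 134 106 101 100] [166 165 166 166 171 188 203 205 205 205 206 204 202 205 206 206 207 204
 202 192 175 173 180 185 184 184 185 188 187 188 188 189] [ 26  27  26  26  27  26  26  25  35  83 150 189 191 190 188 191 192 193
 191 192] [ 29  28  28  29  28  29  28  27  31  65 138 186 190 190 188 187 186 183
 184 187]
frontR [-2.000000e-04  2.844312e+02] 0.01 26 heading 70.25
frontL [5.000000e-04 2.843846e+02] 0.01 22 heading 70.21
front heading 70.1655567018935
nose [-1.190000e-02  3.167825e+02] 0.35 67 heading 71.00
rear [3.000000e-04 1.634553e+02] 0.01 110 heading 70.23
bedrear [-1.0000e-04  9.1866e+00] 0.04 280 heading 70.25
F [640.51, 640.51]
G [640.67, 640.68]
N [667.73, 666.61]
R [537.74, 537.75]
B [431.82, 431.76]
```

>>> step_arm(
  targets="-40 0 0 0 0 0; -80 0 0 0 0 0; -120 0 0 0 0 0; -150 0 20 0 0 0; -160 0 40 0 0 0; -160 0 40 0 0 0; -160 0 40 0 0 0; -160 0 40 0 0 0",
)

```text
time_s: 10.75
eef_pos: [0.718, -0.1472, 0.2211]
eef_rot: [0.002, 0.171, 0.985, -0.0]
wrist_force: [0.2, -0.0, 0.3]
opening: 0.596
```

```bash
python3 - <<'E'
from h import *
snap('wrist','pics/wrist6.png'); delta([.5,-.07,.0685],160.23)
c=Cam('pics/wrist6.png'); print(c.t@np.array([.9411,-.3382,0]), c.proj([.6405*.9411,-.6405*.3382,.07]))
E
```

```text
wrist dict_keys(['image', 'mtx', 'xyz', 'orientation']) [ 0.644 -0.121  0.362] [ 0.808 -0.129 -0.091  0.568]
t 10.8 pos [ 0.7181 -0.1473  0.2211] F [ 0.67  0.4  -0.04] tau [-0.011 -0.012  0.023] open 0.603
shift [232.2  -0.9 151.4] turn [-0.      0.0051  0.0005]
0.6471951372317842 [160.56229943  79.64039842]
```

View pics/wrist6.png

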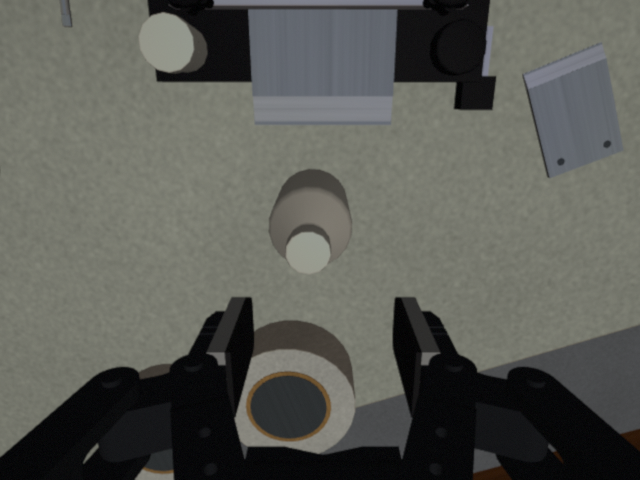

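```bash
python3 - <<'E'
from h import *
c=Cam('pics/wrist6.png'); g=c.im.mean(2)
print(g[110:135,260:385].mean(1).round().astype(int)); print(g[72:92,215:245].mean(1).round().astype(int),g[72:92,400:430].mean(1).round().astype(int))
ex=np.array([.9411,-.3382,0])
for r in (80,81,82): print(r,[round(float(c.plane(u,r,.07)@ex)*1000,2) for u in(200,325,430)])
for r in (122,123,124,125,126): print(r,[[round(float(c.plane(u,r,z)@ex)*1000,2) for u in(258,325,390)] for z in(.07,.072)])
print(g[121:129,260:385:12].round().astype(int))
for n,cols in (('R',range(200,246)),('L',range(400,430))): print(n,edge(c,cols,74,90,1))
d=[c.plane(u,118,.071) for u in(254.5,391.5)]; print('width',np.linalg.norm(d[1]-d[0])); print(g[118,248:262].round(),g[118,386:398].round())
E
```

```text
[128 130 130 131 132 132 131 131 130 129 125 116 108 107 111 118 119 119
 119 119 119 119 119 119 119]
[ 13  13  14  14  14  14  14  14  19  49  93 118 120 120 120 120 121 122
 122 122] [ 19  19  19  19  18  19  18  19  20  36  82 113 116 116 116 117 117 117
 117 118]
80 [640.74, 640.71, 640.68]
81 [641.35, 641.32, 641.29]
82 [641.96, 641.92, 641.9]
122 [[666.99, 666.97, 666.96], [666.86, 666.84, 666.82]]
123 [[667.64, 667.62, 667.6], [667.5, 667.48, 667.46]]
124 [[668.28, 668.26, 668.25], [668.14, 668.12, 668.1]]
125 [[668.93, 668.91, 668.89], [668.78, 668.76, 668.74]]
126 [[669.57, 669.56, 669.54], [669.42, 669.4, 669.39]]
[[116 116 117 117 116 117 116 116 117 116 117]
 [109 109 108 108 109 107 108 109 108 108 109]
 [107 107 106 107 108 108 106 107 108 107 108]
 [113 112 111 111 112 111 111 111 111 112 112]
 [121 120 118 116 119 118 120 116 116 118 116]
 [123 121 117 117 122 118 121 116 117 118 115]
 [123 119 117 119 123 120 121 116 115 120 115]
 [121 119 118 120 124 119 120 116 115 120 114]]
R (array([8.35380354e-04, 8.12237924e+01]), np.float64(0.014438652728851954), np.int64(46))
L (array([-1.30785644e-03,  8.22122878e+01]), np.float64(0.01459330758960659), np.int64(30))
width 0.0902701394197704
[119. 120. 120. 119. 120. 121. 123. 128. 131. 130. 130. 130. 131. 131.] [130. 130. 130. 130. 127. 121. 119. 121. 120. 119. 116. 117.]
```

```bash
python3 - <<'E'
from h import *
delta([.5190,-.0757,.10],160.23)
E
```

```text
t 10.8 pos [ 0.7181 -0.1473  0.2211] F [ 0.67  0.4  -0.04] tau [-0.011 -0.012  0.023] open 0.603
shift [2.122e+02 1.000e-01 1.200e+02] turn [-0.      0.0051  0.0005]
```

>>> step_arm(
  targets="40 0 -15 0 0 0; 90 0 -15 0 0 0; 140 0 -15 0 0 0; 185 0 -10 0 0 0; 212 0 10 0 0 0; 212 0 60 0 0 0; 212 0 105 0 0 0; 212 0 118 0 0 0",
)

```text
time_s: 11.8
eef_pos: [0.517, -0.0751, 0.099]
eef_rot: [-0.0, 0.171, 0.985, 0.0]
wrist_force: [-0.4, -0.8, 0.6]
opening: 0.601
```

>>> step_arm(
  targets="0 0 0 0 0 0; 0 0 0 0 0 0; 0 0 0 0 0 0",
)

```text
time_s: 12.18
eef_pos: [0.5201, -0.0763, 0.1025]
eef_rot: [0.003, 0.172, 0.985, -0.001]
wrist_force: [-0.8, -0.4, 0.3]
opening: 0.598
```

```bash
python3 - <<'E'
from h import *
snap('wrist','pics/wrist7.png')
delta([.5190,-.0757,.0683],160.23)
E
```

```text
wrist dict_keys(['image', 'mtx', 'xyz', 'orientation']) [ 0.446 -0.05   0.243] [ 0.808 -0.13  -0.091  0.568]
t 12.225 pos [ 0.5199 -0.0762  0.1022] F [-0.12  0.   -0.49] tau [ 0.039 -0.011 -0.009] open 0.597
shift [ 1.2  0.2 33.9] turn [-0.      0.0057  0.0003]
```

View pics/wrist7.png

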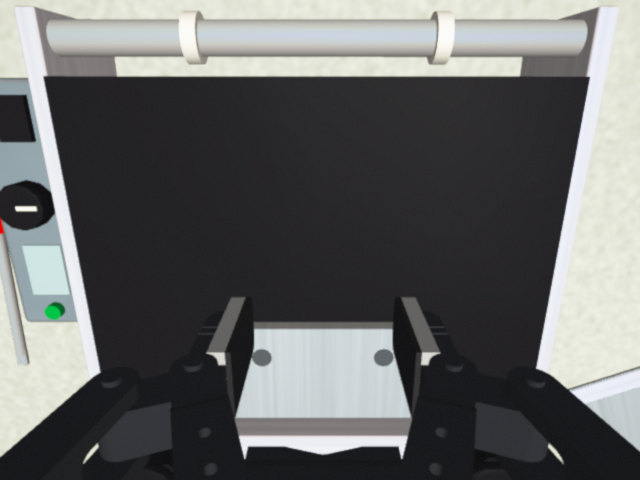

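>>> step_arm(
  targets="1 0 15 0 0.004 0; 1 0 28 0 0.004 0; 1 0 32 0 0.004 0; 1 0 32 0 0.004 0; 1 0 32 0 0.004 0",
)

```text
time_s: 12.85
eef_pos: [0.5182, -0.0756, 0.0689]
eef_rot: [-0.0, 0.172, 0.985, 0.0]
wrist_force: [0.4, 0.0, -0.2]
opening: 0.599
```

```bash
cat >> h.py <<'E'
def rearm(fn):
    snap('wrist',fn); c=Cam(fn);o=ctrl.get_obs(); f,sd,k=edge(c,range(275,375),315,400,1); print(f,sd,k)
    P=[c.plane(u,np.polyval(f,u),.076) for u in(275,375)]; ex=np.array([.9411,-.3382,0])
    print('rear ex',[round(float(p@ex*1000),2) for p in P],'ahead of TCP',[round(float((p-o['eef_pos'])@ex*1000),2) for p in P],'hd',np.degrees(np.arctan2(*(P[1]-P[0])[[1,0]])))
E
python3 - <<'E'
from h import *
delta([.5190,-.0757,.0683],160.23); rearm('pics/wrist8.png')
E
```

```text
t 12.85 pos [ 0.5182 -0.0756  0.0689] F [ 0.38  0.02 -0.19] tau [-0.013 -0.006 -0.008] open 0.599
shift [-0.8  0.2  0.6] turn [-0.     -0.0007  0.0002]
wrist dict_keys(['image', 'mtx', 'xyz', 'orientation']) [ 0.445 -0.049  0.21 ] [ 0.808 -0.127 -0.089  0.568]
[-2.38897608e-03  3.81552082e+02] 0.04256846113921506 100
rear ex [537.54, 537.43] ahead of TCP [24.2, 24.09] hd 70.40032746185206
```

>>> step_arm(
  targets="-4 0 0 0 0 0; -8 0 0 0 0 0; -11 0 0 0 0 0; -13 0 0 0 0 0; -14.5 0 0 0 0 0; -16 0 0 0 0 0; -16.5 0 0 0 0 0; -16.5 0 0 0 0 0",
)

```text
time_s: 13.9
eef_pos: [0.5314, -0.0802, 0.0683]
eef_rot: [-0.003, 0.171, 0.985, 0.0]
wrist_force: [-8.3, 2.9, 7.5]
opening: 0.599
```

```bash
python3 - <<'E'
from h import *
delta([.5190,-.0757,.0683],160.23); rearm('pics/wrist9.png')
E
```

```text
t 13.9 pos [ 0.5314 -0.0802  0.0683] F [-8.31  2.9   7.49] tau [ 0.377  1.302 -0.05 ] open 0.599
shift [13.2  0.1  0.1] turn [-0.0001 -0.0061  0.0006]
wrist dict_keys(['image', 'mtx', 'xyz', 'orientation']) [ 0.459 -0.054  0.21 ] [ 0.808 -0.125 -0.088  0.569]
[6.38704618e-05 3.51165192e+02] 0.011389838648518658 100
rear ex [538.42, 538.4] ahead of TCP [11.17, 11.16] hd 70.25769767731857
```

>>> step_arm(
  targets="-1 0 0 0 0 0; -1.8 0 0 0 0 0; -2.4 0 0 0 0 0; -2.4 0 0 0 0 0",
)

```text
time_s: 14.45
eef_pos: [0.5337, -0.081, 0.0683]
eef_rot: [-0.003, 0.171, 0.985, 0.001]
wrist_force: [-7.5, 2.4, 7.4]
opening: 0.599
```

```bash
python3 - <<'E'
from h import *
delta([.5190,-.0757,.0683],160.23); rearm('pics/wrist10.png')
E
```

```text
t 14.45 pos [ 0.5337 -0.081   0.0683] F [-7.53  2.36  7.36] tau [ 0.363  1.297 -0.072] open 0.599
shift [15.6  0.   0.1] turn [-0.     -0.0061  0.0006]
wrist dict_keys(['image', 'mtx', 'xyz', 'orientation']) [ 0.462 -0.055  0.21 ] [ 0.808 -0.125 -0.088  0.569]
[9.39648408e-05 3.51156157e+02] 0.010785233965365812 100
rear ex [540.83, 540.82] ahead of TCP [11.15, 11.14] hd 70.25220717327377
```

Rear edge is now at 540.8 mm along the bed axis, close to the 540.9 mm I wanted. I'll back off, rise and check from above the nose as before.

>>> step_arm(
  targets="4 0 0 0 0 0; 12 0 0 0 0 0; 12 0 -40 0 0 0; 12 0 -95 0 0 0; 12 0 -150 0 0 0; -20 0 -165 0 0 0; -70 0 -165 0 0 0; -120 0 -165 0 0 0",
)

```text
time_s: 15.5
eef_pos: [0.6502, -0.123, 0.2344]
eef_rot: [0.0, 0.172, 0.985, -0.0]
wrist_force: [0.2, -0.7, 0.9]
opening: 0.599
```

>>> step_arm(
  targets="-35 0 5 0 0 0; -70 0 10 0 0 0; -78 0 12 0 0 0; -78 0 12 0 0 0; -78 0 12 0 0 0; -78 0 12 0 0 0",
)

```text
time_s: 16.25
eef_pos: [0.7218, -0.1485, 0.2224]
eef_rot: [-0.0, 0.171, 0.985, 0.0]
wrist_force: [-0.7, 0.5, 0.2]
opening: 0.6
```

```bash
python3 - <<'E'
from h import *
snap('wrist','pics/wrist11.png'); delta([.7181,-.1473,.2211],160.23)
c=Cam('pics/wrist11.png'); g=c.im.mean(2); ex=np.array([.9411,-.3382,0])
print('cam ex',c.t@ex)
print(g[100:145,262:380].mean(1).round().astype(int)); print(g[66:96,205:240].mean(1).round().astype(int),g[66:96,400:430].mean(1).round().astype(int))
E
```

```text
wrist dict_keys(['image', 'mtx', 'xyz', 'orientation']) [ 0.649 -0.122  0.364] [ 0.808 -0.127 -0.089  0.568]
t 16.3 pos [ 0.7219 -0.1486  0.2224] F [ 0.22 -0.31  0.45] tau [ 0.007 -0.019 -0.019] open 0.604
shift [ 4.1 -0.1  1.3] turn [-0.     -0.0002  0.0005]
cam ex 0.6519970063507968
[131 132 132 131 130 130 130 127 125 126 128 129 130 131 132 131 131 130
 130 128 123 114 108 107 114 120 119 119 119 118 118 118 119 119 119 119
 119 119 119 119 119 119 119 119 119]
[ 14  13  13  14  13  14  13  13  13  18  48  92 119 121 121 120 120 119
 120 120 121 121 120 120 120 120 120 120 120 120] [ 19  19  19  18  18  19  19  19  19  19  35  81 112 115 115 115 115 116
 116 117 117 117 118 118 118 118 118 117 117 117]
```

View pics/wrist11.png

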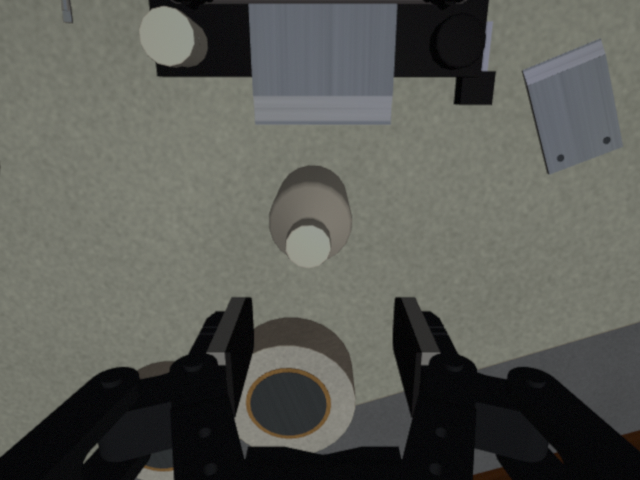

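```bash
python3 - <<'E'
from h import *
c=Cam('pics/wrist11.png'); g=c.im.mean(2); ex=np.array([.9411,-.3382,0])
F=[c.plane(222,76.4,.07)@ex*1000,c.plane(415,76.7,.07)@ex*1000]
N=[[c.plane(u,123.9,z)@ex*1000 for u in(262,380)] for z in(.07,.072)]
print(F,N,'overhang',np.mean(N)-np.mean(F))
for cols in (slice(262,282),slice(310,330),slice(360,380)): print(g[118:128,cols].mean(1).round(1))
w=[c.plane(u,115,.072) for u in(254,392)]; print('w',np.linalg.norm(w[1]-w[0])); print(g[115,248:260].round(),g[115,386:398].round())
for n,p,z in [('jar',(167,37),.106)]: print(c.plane(*p,z).round(4))
c=Cam('pics/wrist6.png'); print(c.plane(167,43,.106).round(4))
E
```

```text
[np.float64(641.7528281656946), np.float64(641.8869451069257)] [[np.float64(671.5820740779947), np.float64(671.5520927396843)], [np.float64(671.4487807579998), np.float64(671.4190034686198)]] overhang 29.680601124764394
[129.6 127.7 122.6 113.4 107.5 108.6 115.2 119.6 119.6 119.4]
[130.3 128.7 122.7 113.8 107.4 106.3 113.4 120.8 119.7 118.6]
[129.9 128.7 122.8 113.8 107.8 107.2 112.8 118.7 117.8 117.4]
w 0.09092891260933873
[119. 119. 120. 119. 121. 121. 123. 127. 129. 130. 130. 130.] [131. 132. 132. 131. 128. 121. 118. 120. 119. 118. 117. 115.]
[ 0.5921 -0.1932  0.106 ]
[ 0.592  -0.1929  0.106 ]
```

```bash
python3 - <<'E'
from h import *
print(ticket.hand_in())
E
```

```text
the job is handed in; nothing more can be done
None
```

The peel plate now overhangs the bed's front edge by about 30 mm and sits square to it. I handed the job in at 16.3 s on the robot's clock, with the arm clear of everything.

- **How it was done:** With the fingers 60 % open, I pushed the plate's rear edge along the bed with both fingertips. The first push moved it about 37 mm and the second about 3 mm. The plate was only slid, never gripped or lifted.
- **Overhang:** The last picture, taken from almost straight above the nose, gave 29.7 mm. Working from the rear edge and the 130 mm plate length gave about 29–30 mm. After the first push these two methods differed by about 0.5 mm.
- **Squareness:** The rear edge and the bed's front edge were within about 0.1–0.2° of each other, which is as fine as I could measure.
- **Forces:** Pushing showed about 9 N along the bed. Before that, I touched the bed with the fingertips to find its height, which peaked at about 28 N. Along with the pushing force there was a steady 5–7 N of upward force on the tool, which I did not explain.
- **Bystanders:** The jar measured within 0.3 mm of the same spot before and after the second push. The knob and sample bottle looked unmoved in the last picture, and the other items were checked only by eye in earlier ones. I saw no contact with any of them.

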